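Find the full screw tin by its weight and stock it

ROBOT

A 7-joint arm with a two-finger parallel gripper is mounted at the origin on the work surface. World frame = base frame: x ahead of the robot, y to its left, z up, the work surface at z = 0. Lengths are in m, angles in rad, forces in N, time in s.
With the tool pointing down it reaches from about 0.4 to 0.85 m from the base axis. Payload 6.9 kg.
Tool frame: the origin (TCP) lies between the finger pads; the fingertips stand 17 mm ahead of it and the grasp point (between the pads) lies 2 mm behind it; z points along the fingers, y is the direction in which the jaws open and shut (so a half turn about z gives the same grasp; the last joint's range is limited). The gripper opens to 85 mm and grips with 20 to 120 N. Pads are 22 mm wide; open, the fingers measure 114 mm over their backs; the gripper's body (76 mm by 85 mm) begins 54 mm behind the grasp point. The pads swing forward as they close: fully open they stand 13 mm farther back than shut.
Start: joints at [-1.062, 0.507, -0.238, 1.5, 0.126, 1.149, -0.155], TCP at [0.245, 0.575, 0.248] pointing down, gripper open.
Joint ranges: [-3.08, 3.08], [-0.24, 2.05], [-1.43, 1.35], [0, 2.5], [-1.52, 4.66], [0.17, 1.96], [-2.89, 2.89]. Speed limits (rad/s): [2.39, 2.39, 3.14, 3.14, 3.14, 3.14, 3.14].

INTERFACE

Orientations are given as a unit quaternion [w, x, y, z].
In Python, from rig import read_state, grab_frame, camera_model, sign_off, boxes_of, pinpoint gives the robot as it stands.
- The arm moves only by the tool move_arm, never from a script. Its argument "series" is one flat list of numbers, 4 for each row, row after row: the shift along the tool's x, y, z in m, then the turn about the tool's z in degrees. In form: [tx, ty, tz, turn, tx, ty, tz, turn, ...]. A call has exactly 5 rows; each row is the pose to reach, as a shift and turn from the pose commanded when the call began, along the tool's axes at that moment; what a row does not reach only later rows make up. A row lasts 1/10 s, in which the tool goes at most 50 mm and 8.59 degrees, less where a joint would pass 70% of its speed; a pose out of reach is approached as far as the arm can. A call with a gripper value outside its range is refused whole. "claw" is the closure, from 0 (fully open) to 1 (shut), set as the call begins (left out, the last holds). The fingers move at their own pace and stop on an object; the grip force is fixed at half the most. Time passes only in rows, so rows that repeat a pose let the fingers close, or fill a call up. It gives the time, the measured TCP pose, the force and the opening at its end, in the units of the state.
- read_state(): the state, without advancing time (a new reading comes with each control period).
- grab_frame(name): name is "scene" or "top" or "wrist"; returns the picture (400x640x3 uint8, red, green, blue); there is no depth.
- camera_model(name): a dict with "fovy" (degrees; the focal length in pixels is half the picture's height over the tangent of half this angle, whatever the lens; pixels are square), "cx", "cy" (the principal point, pixels), "dist_coeffs" ([k1, k2, p1, p2, k3] as OpenCV has them; the pictures are not rectified), "world_to_cam" (4x4, takes a point from world to camera coordinates). Camera axes: x right, y down, z forward; pixel columns grow to the right and rows downward; lengths in m; the calibration is good to about 2 mm. A picture is of the moment at which its call begins: read the wrist's pose just before it. camera_model takes no time and is no camera call; for the wrist camera it gives the pose at the moment of the call.
- sign_off(): hands the job in, once; it reports no verdict.
Trained networks look in the newest picture that a camera, given by its name, has taken for a name from the list of things; names that differ only in an ending like _2 or _b are one class to them, and where a whole thing is asked for, a point or a joint stands for the part that bears it (a point fixed in the world has none). Each returns a list of dicts, best first, with "confidence" (0 to 1); they miss things now and then, are a little off and sometimes report something else, mostly with a low value. They report only what shows in the picture. A call takes as long as a camera call.
- boxes_of(camera, thing): "bbox" ([left, top, right, bottom] in pixels, round what is visible of it).
- pinpoint(camera, thing): "point" ([column, row] in pixels: a listed point, or the origin of a listed thing).
The state is a dict: "t": time; "q": joint angles; "joint_velocities": joint speeds; "joint_efforts": joint torques, N m; "tcp_pos": TCP position; "orientation": TCP orientation; "ft_force": force on the tool from outside, world axes, zero at the start; "wrist_torque": the same for the moment, N m; "finger_gap": finger opening in m.
Only numpy, scipy, OpenCV 4.12 (cv2) and the standard library are available. Lean on these libraries where they do the work, as an engineer would, in place of code of your own. Each camera call takes 0.05 s, during which the arm holds its last target.

TASK

Three identical steel screw tins stand on the workshop bench; one is full, the other two are as good as empty. Tell by lifting which is the full one and stand it upright in the empty bay of the blue stock tray; leave the two empty ones standing upright on the bench where they were.

Things in the scene. Friction and masses are not known exactly. Their poses are not given: they have to be found in the camera images.
- tin_a_center (a point): one of three identical closed screw tins, bare steel, black lid, 52 mm diameter, 70 mm tall, upright on the bench, 110 mm or more from the others. The point is its centre, 35 mm over what it stands on; z is its axis, upward. One of the three, a different one each time, is full and weighs 0.5 to 0.7 kg; the other two weigh about 0.12 kg. Which one cannot be seen.
- tin_b_center (a point): one of three identical closed screw tins, bare steel, black lid, 52 mm diameter, 70 mm tall, upright on the bench, 110 mm or more from the others. The point is its centre, 35 mm over what it stands on; z is its axis, upward. One of the three, a different one each time, is full and weighs 0.5 to 0.7 kg; the other two weigh about 0.12 kg. Which one cannot be seen.
- tin_c_center (a point): one of three identical closed screw tins, bare steel, black lid, 52 mm diameter, 70 mm tall, upright on the bench, 110 mm or more from the others. The point is its centre, 35 mm over what it stands on; z is its axis, upward. One of the three, a different one each time, is full and weighs 0.5 to 0.7 kg; the other two weigh about 0.12 kg. Which one cannot be seen.
- tray_bay (a point): centre of the empty bay's floor (5 mm above the bench) in the blue tray fixed to the bench. Tray 230 mm along x, 160 mm along y, walls 5 mm thick, their tops 30 mm above the bench; a cross wall parts it in two bays. Empty bay: inside 107 mm along x, 150 mm along y, the half towards the robot. The other bay, in +x, holds steel bolts. z is up.

How it is judged:
At the end, for the whole second after the job is handed in: The full tin stands upright (within 10 degrees) on the floor of the tray's empty bay, released and at rest; the tray's load tells that it is the full one. The two empty tins stand upright on the bench (within 10 degrees), each within 50 mm of its starting place (((x of tin_a_center in the frame of tray_bay between -0.055 and 0.055 m and y of tin_a_center in the frame of tray_bay between -0.06 and 0.06 m and z of tin_a_center in the frame of tray_bay below 0.042 m and angle between each of tin_a_center, tin_b_center, tin_c_center's own z axis and vertical below 0.17 rad and linear speed of each of tin_a, tin_b, tin_c below 0.03 m/s and contact force between tin_a and tray above 3 N and height (world z) of each of tin_b_center, tin_c_center below 0.042 m and distance of each of tin_b_center, tin_c_center from where it was at the start of the episode below 0.05 m) or (x of tin_b_center in the frame of tray_bay between -0.055 and 0.055 m and y of tin_b_center in the frame of tray_bay between -0.06 and 0.06 m and z of tin_b_center in the frame of tray_bay below 0.042 m and angle between each of tin_b_center, tin_a_center, tin_c_center's own z axis and vertical below 0.17 rad and linear speed of each of tin_b, tin_a, tin_c below 0.03 m/s and contact force between tin_b and tray above 3 N and height (world z) of each of tin_a_center, tin_c_center below 0.042 m and distance of each of tin_a_center, tin_c_center from where it was at the start of the episode below 0.05 m) or (x of tin_c_center in the frame of tray_bay between -0.055 and 0.055 m and y of tin_c_center in the frame of tray_bay between -0.06 and 0.06 m and z of tin_c_center in the frame of tray_bay below 0.042 m and angle between each of tin_c_center, tin_a_center, tin_b_center's own z axis and vertical below 0.17 rad and linear speed of each of tin_c, tin_a, tin_b below 0.03 m/s and contact force between tin_c and tray above 3 N and height (world z) of each of tin_a_center, tin_b_center below 0.042 m and distance of each of tin_a_center, tin_b_center from where it was at the start of the episode below 0.05 m))); the robot touches nothing.
It also fails if it takes over 64 s, if anything falls off the work surface, if the arm or the gripper's body presses on something with over 40 N, if the wrist force passes 120 N, or if a joint passes its speed limit or range.

## Working session

There is one attempt and no reset: what is moved stays moved. The work goes in short steps, Python scripts to look and compute and a tool call to move; the robot and the scene stay as the last step left them, time stands still between calls to the robot, and variables do not carry over. Pictures are saved under pics/ and viewed, and the job is handed in when it is done.

Besides the shell and the picture viewer there is one more tool, called after "Call:" as name(argument=value, ...) on one line, values as JSON. move_arm: Moves the arm, as the interface text tells. Its arguments: {"type":"object","properties":{"series":{"type":"array","items":{"type":"number"}},"claw":{"type":"number"}},"required":["series"]}

```bash
mkdir -p pics; cat > h.py <<'E'
import numpy as np, cv2, json
from rig import *
def ray(cam,px,z):
    m=camera_model(cam);f=200/np.tan(np.radians(m["fovy"])/2)
    K=np.array([[f,0,m["cx"]],[0,f,m["cy"]],[0,0,1]])
    u=cv2.undistortPoints(np.array([[px]],float),K,np.array(m["dist_coeffs"],float))[0,0]
    T=np.array(m["world_to_cam"]);R=T[:3,:3];c=-R.T@T[:3,3];d=R.T@np.array([u[0],u[1],1])
    return c+d*(z-c[2])/d[2]
def save(cam,n):
    im=grab_frame(cam);cv2.imwrite(f"pics/{n}.png",im[:,:,::-1]);return im
E
python3 - <<'E'
from h import *
s=read_state();print(s)
for c in("top","scene"):
    save(c,c+"0")
    for t in("tin_a_center","tray_bay"):
        for p in pinpoint(c,t): print(c,t,p,ray(c,p["point"],0.035 if "tin" in t else .005))
E
```

```text
{'t': 0.0, 'q': array([-1.06250649,  0.50833971, -0.23750451,  1.50114491,  0.12568495,
        1.1489043 , -0.15480529]), 'joint_velocities': array([-0.00052317,  0.00037199,  0.00034139,  0.00025101,  0.00144794,
       -0.00061793, -0.00167623]), 'joint_efforts': array([-3.92011407e-04, -6.20597792e+01, -2.18605176e+00, -2.49648392e+01,
        1.28410268e-02,  1.22223201e-02,  1.26854704e-05]), 'tcp_pos': array([0.24488059, 0.57450631, 0.24742362]), 'orientation': array([-1.65462977e-04,  2.00041313e-01,  9.79787045e-01, -8.89586313e-04]), 'ft_force': array([ 0.75423473,  0.27517821, -0.09978401]), 'wrist_torque': array([ 0.077367  , -0.02963569,  0.01611735]), 'finger_gap': 0.08533891089561572}
top tin_a_center {'point': [308.1, 209.5], 'confidence': 0.94} [0.50843476 0.05164138 0.035     ]
top tray_bay {'point': [207.8, 221.4], 'confidence': 0.59} [0.48591942 0.29973312 0.005     ]
scene tin_a_center {'point': [332.5, 203.3], 'confidence': 0.58} [0.49262508 0.04082852 0.035     ]
scene tray_bay {'point': [436.8, 216.9], 'confidence': 0.58} [0.47238456 0.3028873  0.005     ]
```

View pics/top0.png

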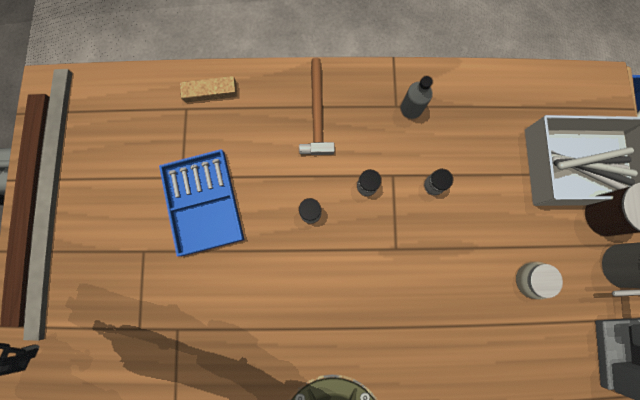

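View pics/scene0.png

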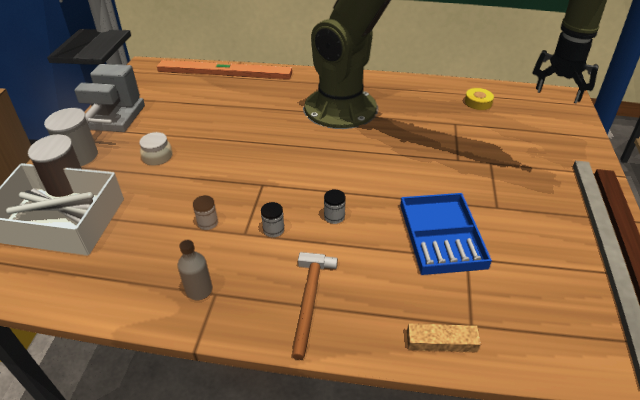

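```bash
python3 - <<'E'
from h import *
for c in("top","scene"):
    for t in("tin_a_center","tin_b_center","tin_c_center"):
        for p in pinpoint(c,t): print(c,t,p,ray(c,p["point"],0.035))
        for p in boxes_of(c,t): print(c,t,p)
E
```

```text
top tin_a_center {'point': [308.1, 209.5], 'confidence': 0.94} [0.50843476 0.05164138 0.035     ]
top tin_a_center {'bbox': [300.2, 197.0, 323.8, 224.9], 'confidence': 0.68}
top tin_b_center {'point': [436.0, 184.3], 'confidence': 0.68} [ 0.56714483 -0.25922052  0.035     ]
top tin_b_center {'bbox': [302.9, 195.0, 323.4, 224.4], 'confidence': 0.64}
top tin_b_center {'bbox': [423.5, 167.4, 453.3, 195.3], 'confidence': 0.57}
top tin_c_center {'point': [368.1, 184.1], 'confidence': 0.82} [ 0.56901634 -0.09350316  0.035     ]
top tin_c_center {'bbox': [355.2, 169.2, 382.7, 197.8], 'confidence': 0.95}
scene tin_a_center {'point': [332.5, 203.3], 'confidence': 0.58} [0.49262508 0.04082852 0.035     ]
scene tin_a_center {'bbox': [323.1, 189.2, 347.1, 223.8], 'confidence': 0.9}
scene tin_b_center {'point': [203.9, 213.8], 'confidence': 0.73} [ 0.57589599 -0.26686405  0.035     ]
scene tin_b_center {'bbox': [191.6, 195.4, 218.0, 231.2], 'confidence': 0.89}
scene tin_c_center {'point': [271.3, 220.1], 'confidence': 0.71} [ 0.57278576 -0.09714794  0.035     ]
scene tin_c_center {'bbox': [260.2, 198.3, 285.4, 237.6], 'confidence': 0.9}
```

```bash
python3 - <<'E'
from h import *
a=cv2.imread("pics/top0.png")[150:250,150:470];b=cv2.imread("pics/scene0.png")[170:290,180:500]
cv2.imwrite("pics/z.png",np.vstack([cv2.resize(a,None,fx=2.4,fy=2.4,interpolation=2),cv2.resize(b,None,fx=2.4,fy=2.4,interpolation=2)]))
# lid centres top z=.07, tray rim corners z=.03
for p in[(310.5,209),(370.5,181),(440.5,180)]:print(ray("top",p,.07))
for p in[(161,166),(224,151),(243,240),(178,255)]:print(ray("top",p,.03))
for p in[(335,196),(272,210),(205,202)]:print(ray("scene",p,.07))
E
```

```text
[0.50410866 0.04501042 0.07      ]
[ 0.5684773 -0.0946394  0.07     ]
[ 0.56957324 -0.25921835  0.07      ]
[0.62144713 0.41481085 0.03      ]
[0.65757758 0.25914263 0.03      ]
[0.43767704 0.20636913 0.03      ]
[0.40332238 0.36041001 0.03      ]
[0.50314087 0.04809896 0.07      ]
[ 0.57338026 -0.09264908  0.07      ]
[ 0.56981514 -0.26003133  0.07      ]
```

View pics/z.png

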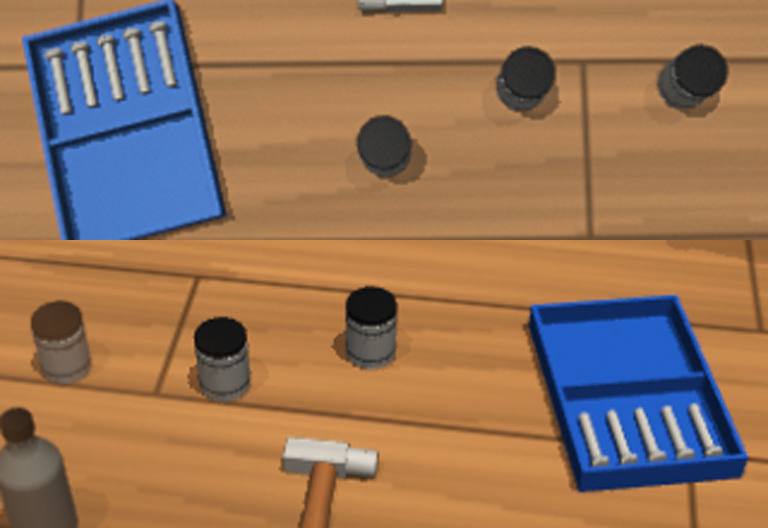

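```bash
cat >> h.py <<'E'
from scipy.spatial.transform import Rotation as Ro
def go(x,y,z):
    s=read_state();o=s["orientation"];R=Ro.from_quat([o[1],o[2],o[3],o[0]]).as_matrix()
    d=R.T@(np.array([x,y,z])-s["tcp_pos"]);print("t",round(s["t"],2),"tcp",s["tcp_pos"].round(4),"F",s["ft_force"].round(2),"gap",round(s["finger_gap"],4),"shift",d.round(4),"jaw",R[:,1].round(3),"z",R[:,2].round(3))
E
python3 -c "
from h import *
go(.504,.046,.2)"
```

```text
t 0.9 tcp [0.245  0.575  0.2483] F [-1.18  0.49  1.12] gap 0.0855 shift [-0.4456 -0.3851  0.0483] jaw [0.392 0.92  0.   ] z [ 0.  0. -1.]
```

Call:
move_arm(series=[-0.035, -0.03, 0, 0, -0.07, -0.06, 0, 0, -0.105, -0.09, 0, 0, -0.14, -0.12, 0, 0, -0.175, -0.15, 0, 0], claw=0)

```text
t: 1.4
tcp_pos: [0.3478, 0.3667, 0.2485]
orientation: [0.0, 0.2, 0.98, 0.0]
ft_force: [1.1, 0.2, 0.6]
finger_gap: 0.085
```

Call:
move_arm(series=[-0.035, -0.03, 0, 0, -0.07, -0.06, 0, 0, -0.105, -0.09, 0, 0, -0.14, -0.12, 0, 0, -0.175, -0.15, 0, 0])

```text
t: 1.9
tcp_pos: [0.45, 0.1601, 0.2487]
orientation: [0.0, 0.2, 0.98, 0.0]
ft_force: [2.1, 0.5, 0.4]
finger_gap: 0.0857
```

Call:
move_arm(series=[-0.025, -0.022, 0.012, 0, -0.05, -0.045, 0.024, 0, -0.075, -0.068, 0.036, 0, -0.0956, -0.085, 0.048, 0, -0.0956, -0.085, 0.048, 0])

```text
t: 2.4
tcp_pos: [0.5047, 0.0418, 0.1989]
orientation: [-0.0, 0.203, 0.979, -0.001]
ft_force: [-0.4, 0.7, 0.3]
finger_gap: 0.0854
```

```bash
python3 -c "
from h import *
save('wrist','w1')
go(.504,.046,.15)
for p in pinpoint('wrist','tin_a_center'): print(p,ray('wrist',p['point'],.035))
for p in boxes_of('wrist','tin_a_center'): print(p)
"
```

```text
t 2.45 tcp [0.5042 0.0442 0.1996] F [ 0.38 -0.05 -0.28] gap 0.0856 shift [0.0008 0.0016 0.0496] jaw [ 0.395  0.918 -0.001] z [-0.001 -0.001 -1.   ]
```

View pics/w1.png

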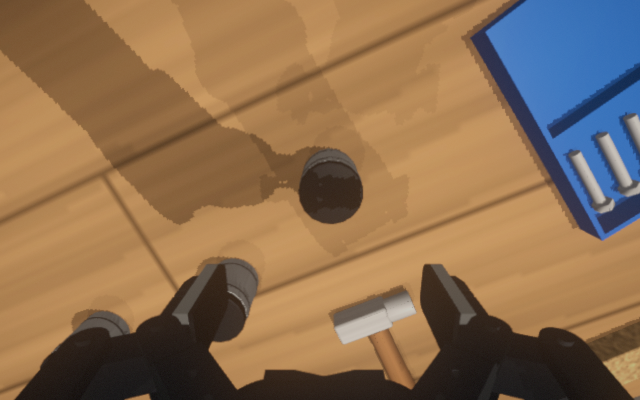

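```bash
python3 -c "
from h import *
for p in ((331,193),):print(ray('wrist',p,.07))
for p in ((230,318),):print(ray('wrist',p,.07))
print(ray('wrist',(490,60),.03))
"
```

```text
[0.50262273 0.05294744 0.07      ]
[ 0.57562873 -0.07655487  0.07      ]
[0.45984219 0.21308143 0.03      ]
```

```bash
python3 -c "
from h import *
go(.503,.05,.046)"
```

```text
t 2.55 tcp [0.5039 0.0468 0.2004] F [-0.56  1.11 -0.63] gap 0.0856 shift [0.002  0.0025 0.1544] jaw [0.392 0.92  0.   ] z [-0.     0.001 -1.   ]
```

Call:
move_arm(series=[0.002, 0.001, 0.03, 0, 0.002, 0.001, 0.07, 0, 0.002, 0.001, 0.11, 0, 0.002, 0.001, 0.14, 0, 0.002, 0.001, 0.154, 0])

```text
t: 3.05
tcp_pos: [0.5012, 0.0495, 0.0444]
orientation: [-0.001, 0.199, 0.98, 0.0]
ft_force: [0.2, -0.2, 0.4]
finger_gap: 0.0855
```

Call:
move_arm(series=[0, 0, 0, 0, 0, 0, 0, 0, 0, 0, 0, 0, 0, 0, 0, 0, 0, 0, 0, 0])

```text
t: 3.55
tcp_pos: [0.5031, 0.0479, 0.0472]
orientation: [0.001, 0.2, 0.98, 0.0]
ft_force: [0.1, 0.3, 0.6]
finger_gap: 0.0852
```

```bash
python3 -c "
from h import *
save('wrist','w2')
go(.503,.05,.046)"
```

```text
t 3.6 tcp [0.5029 0.0478 0.047 ] F [ 0.1  -0.04  0.15] gap 0.0852 shift [0.0008 0.002  0.001 ] jaw [0.392 0.92  0.001] z [ 0.001  0.    -1.   ]
```

View pics/w2.png

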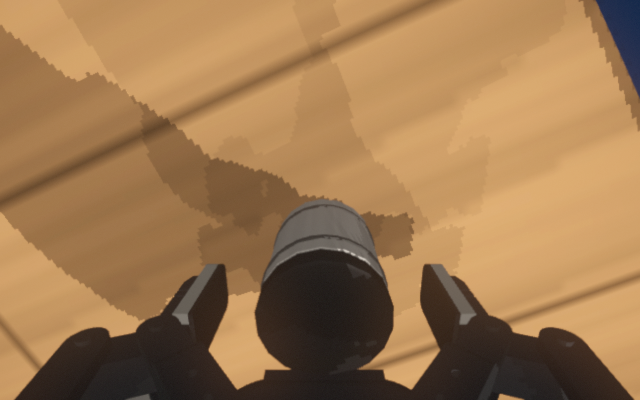

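The tin sits at col 325, centred between the pads (225 and 422). Closing.

Call:
move_arm(series=[0, 0, 0, 0, 0, 0, 0, 0, 0, 0, 0, 0, 0, 0, 0, 0, 0, 0, 0, 0], claw=1)

```text
t: 4.1
tcp_pos: [0.5027, 0.0478, 0.0466]
orientation: [0.0, 0.2, 0.98, 0.0]
ft_force: [-1.1, -0.0, 4.6]
finger_gap: 0.0507
```

Call:
move_arm(series=[0, 0, 0, 0, 0, 0, 0, 0, 0, 0, 0, 0, 0, 0, 0, 0, 0, 0, 0, 0])

```text
t: 4.6
tcp_pos: [0.5027, 0.0478, 0.0466]
orientation: [0.0, 0.2, 0.98, 0.0]
ft_force: [-0.9, 0.0, 4.8]
finger_gap: 0.0506
```

Call:
move_arm(series=[0, 0, -0.01, 0, 0, 0, -0.02, 0, 0, 0, -0.03, 0, 0, 0, -0.03, 0, 0, 0, -0.03, 0])

```text
t: 5.1
tcp_pos: [0.5028, 0.0478, 0.0768]
orientation: [0.0, 0.2, 0.98, 0.0]
ft_force: [-1.2, 0.9, -0.3]
finger_gap: 0.0508
```

Call:
move_arm(series=[0, 0, 0, 0, 0, 0, 0, 0, 0, 0, 0, 0, 0, 0, 0, 0, 0, 0, 0, 0])

```text
t: 5.6
tcp_pos: [0.5025, 0.0478, 0.0761]
orientation: [-0.0, 0.2, 0.98, -0.0]
ft_force: [0.1, 0.6, -1.4]
finger_gap: 0.0509
```

Call:
move_arm(series=[0, 0, 0, 0, 0, 0, 0, 0, 0, 0, 0, 0, 0, 0, 0, 0, 0, 0, 0, 0])

```text
t: 6.1
tcp_pos: [0.5026, 0.0478, 0.0763]
orientation: [0.0, 0.2, 0.98, -0.0]
ft_force: [0.8, 0.2, -0.8]
finger_gap: 0.0503
```

```bash
python3 -c "
from h import *
save('wrist','w3');go(.503,.05,.046);F=[]
for i in range(5): grab_frame('top');F.append(read_state()['ft_force'])
print(np.mean(F,0),np.std(F,0))"
```

```text
t 6.15 tcp [0.5026 0.0478 0.0763] F [-0.28  0.63 -0.86] gap 0.0504 shift [0.0005 0.0022 0.0303] jaw [0.392 0.92  0.   ] z [ 0. -0. -1.]
[-0.1025983  -0.33411146 -1.28446642] [0.44226236 0.40589093 0.576033  ]
```

View pics/w3.png

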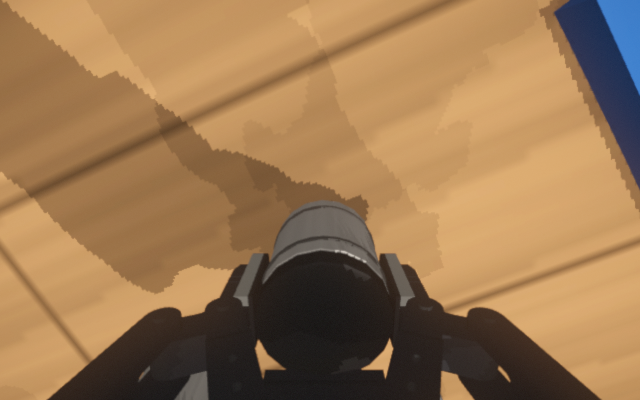

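The tin is lifted (gripped in view, gap 50 mm) and reads about 1.2 N, so tin A is empty. Putting it back.

Call:
move_arm(series=[0, 0, 0.01, 0, 0, 0, 0.02, 0, 0, 0, 0.026, 0, 0, 0, 0.029, 0, 0, 0, 0.029, 0])

```text
t: 6.9
tcp_pos: [0.5022, 0.0478, 0.0468]
orientation: [-0.0, 0.2, 0.98, -0.0]
ft_force: [0.1, -0.3, 0.1]
finger_gap: 0.0504
```

Call:
move_arm(series=[0, 0, 0, 0, 0, 0, 0, 0, 0, 0, 0, 0, 0, 0, 0, 0, 0, 0, 0, 0])

```text
t: 7.4
tcp_pos: [0.5026, 0.0478, 0.0473]
orientation: [0.0, 0.2, 0.98, 0.0]
ft_force: [-1.0, -0.2, -1.2]
finger_gap: 0.0504
```

Call:
move_arm(series=[0, 0, 0, 0, 0, 0, 0, 0, 0, 0, 0, 0, 0, 0, 0, 0, 0, 0, 0, 0], claw=0)

```text
t: 7.9
tcp_pos: [0.5026, 0.0478, 0.0473]
orientation: [0.0, 0.2, 0.98, -0.0]
ft_force: [-0.2, 0.7, 0.1]
finger_gap: 0.0852
```

Call:
move_arm(series=[0, 0, -0.02, 0, 0, 0, -0.05, 0, 0, 0, -0.09, 0, 0, 0, -0.13, 0, 0, 0, -0.13, 0])

```text
t: 8.4
tcp_pos: [0.5052, 0.0481, 0.1822]
orientation: [0.004, 0.2, 0.98, 0.001]
ft_force: [0.0, -0.5, -0.4]
finger_gap: 0.0854
```

```bash
python3 -c "
from h import *
go(.571,-.094,.18)
print(pinpoint('wrist','tin_b_center'))
save('wrist','w4')"
```

```text
t 8.4 tcp [0.5052 0.0481 0.1822] F [ 0.03 -0.55 -0.41] gap 0.0854 shift [-0.1162 -0.1049  0.0026] jaw [0.392 0.92  0.004] z [ 0.009  0.001 -1.   ]
[]
```

View pics/w4.png

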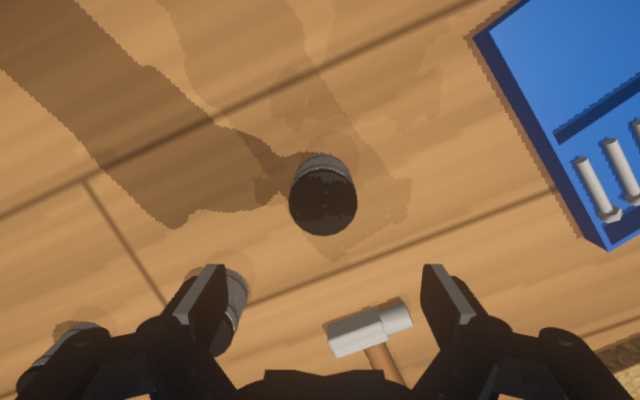

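Tin A stands at (323, 200) as before. Next is tin C.

Call:
move_arm(series=[-0.03, -0.026, 0, 0, -0.06, -0.052, 0, 0, -0.09, -0.078, 0, 0, -0.118, -0.104, 0, 0, -0.118, -0.104, 0, 0])

```text
t: 9.0
tcp_pos: [0.5707, -0.1007, 0.1752]
orientation: [-0.001, 0.204, 0.979, -0.002]
ft_force: [-0.3, 0.7, 0.2]
finger_gap: 0.0856
```

Call:
move_arm(series=[0, 0, 0, 0, 0, 0, 0, 0, 0, 0, 0, 0, 0, 0, 0, 0, 0, 0, 0, 0])

```text
t: 9.5
tcp_pos: [0.5703, -0.0933, 0.1774]
orientation: [0.0, 0.199, 0.98, 0.0]
ft_force: [-0.3, -0.8, 0.7]
finger_gap: 0.0858
```

```bash
python3 -c "
from h import *
go(.571,-.094,.046)
save('wrist','w5')"
```

```text
t 9.5 tcp [ 0.5703 -0.0933  0.1774] F [-0.33 -0.75  0.66] gap 0.0858 shift [-0.0009 -0.0004  0.1314] jaw [0.391 0.92  0.   ] z [ 0.  0. -1.]
```

View pics/w5.png

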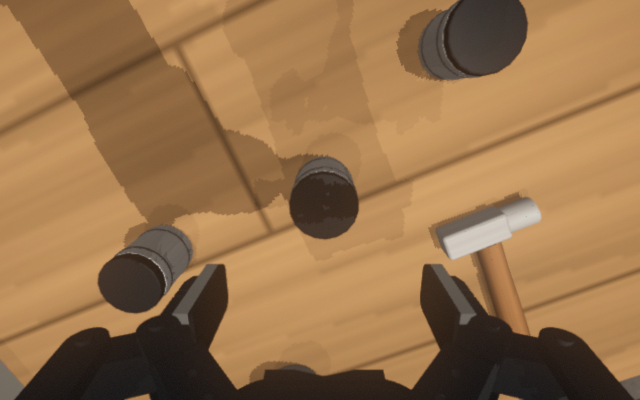

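Tin C is at (324, 203), centred. Descending and gripping.

Call:
move_arm(series=[0, 0, 0.03, 0, 0, 0, 0.07, 0, 0, 0, 0.1, 0, 0, 0, 0.12, 0, 0, 0, 0.131, 0])

```text
t: 10.05
tcp_pos: [0.5695, -0.0938, 0.0446]
orientation: [-0.001, 0.2, 0.98, -0.0]
ft_force: [0.6, -0.8, 0.3]
finger_gap: 0.0854
```

Call:
move_arm(series=[0, 0, 0, 0, 0, 0, 0, 0, 0, 0, 0, 0, 0, 0, 0, 0, 0, 0, 0, 0])

```text
t: 10.55
tcp_pos: [0.5708, -0.0942, 0.0471]
orientation: [0.001, 0.2, 0.98, 0.0]
ft_force: [-0.3, 0.5, 0.4]
finger_gap: 0.0851
```

Call:
move_arm(series=[0, 0, 0, 0, 0, 0, 0, 0, 0, 0, 0, 0, 0, 0, 0, 0, 0, 0, 0, 0], claw=1)

```text
t: 11.05
tcp_pos: [0.5705, -0.094, 0.0467]
orientation: [0.0, 0.2, 0.98, 0.0]
ft_force: [-1.0, 1.1, 5.6]
finger_gap: 0.0503
```

Call:
move_arm(series=[0, 0, 0, 0, 0, 0, -0.01, 0, 0, 0, -0.02, 0, 0, 0, -0.03, 0, 0, 0, -0.03, 0])

```text
t: 11.55
tcp_pos: [0.5712, -0.0943, 0.0779]
orientation: [0.001, 0.2, 0.98, 0.0]
ft_force: [1.1, -0.5, -6.6]
finger_gap: 0.0507
```

Call:
move_arm(series=[0, 0, 0, 0, 0, 0, 0, 0, 0, 0, 0, 0, 0, 0, 0, 0, 0, 0, 0, 0])

```text
t: 12.05
tcp_pos: [0.5702, -0.0941, 0.076]
orientation: [-0.0, 0.2, 0.98, -0.0]
ft_force: [0.2, -0.7, -6.6]
finger_gap: 0.0503
```

```bash
python3 -c "
from h import *
go(.571,-.094,.046);F=[]
save('wrist','w6')
for i in range(6): grab_frame('top');F.append(read_state()['ft_force'])
print(np.mean(F,0),np.std(F,0))"
```

```text
t 12.05 tcp [ 0.5702 -0.0941  0.076 ] F [ 0.21 -0.67 -6.56] gap 0.0503 shift [-0.0007  0.0004  0.03  ] jaw [ 0.392  0.92  -0.   ] z [-0.  0. -1.]
[ 0.02312532  0.10961583 -6.40968714] [0.59401574 0.29197064 0.37918525]
```

View pics/w6.png

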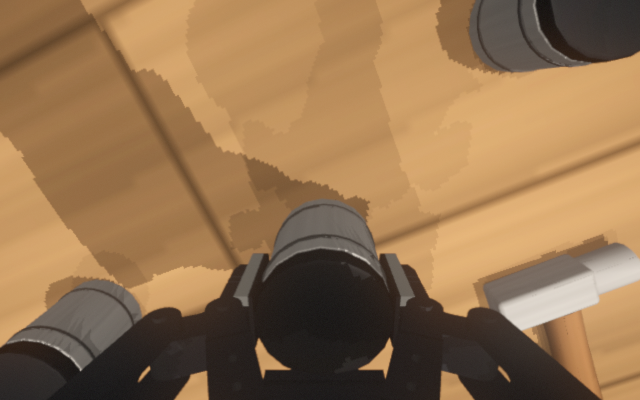

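Tin C reads 6.4 N, about 0.65 kg, so it is the full one. Carrying it to the bay.

Call:
move_arm(series=[0, 0, -0.02, 0, 0, 0, -0.05, 0, 0, 0, -0.09, 0, 0, 0, -0.12, 0, 0, 0, -0.13, 0])

```text
t: 12.9
tcp_pos: [0.5718, -0.0944, 0.2097]
orientation: [0.003, 0.2, 0.98, 0.0]
ft_force: [1.5, 0.3, -6.9]
finger_gap: 0.0505
```

Call:
move_arm(series=[0.01, 0.0135, 0, 0, 0.03, 0.0405, 0, 0, 0.05, 0.0675, 0, 0, 0.07, 0.0945, 0, 0, 0.09, 0.1215, 0, 0])

```text
t: 13.4
tcp_pos: [0.5334, 0.0548, 0.2043]
orientation: [-0.002, 0.2, 0.98, -0.0]
ft_force: [0.2, 0.2, -5.9]
finger_gap: 0.0508
```

Call:
move_arm(series=[0.02, 0.027, 0, 0, 0.04, 0.054, 0, 0, 0.06, 0.081, 0, 0, 0.08, 0.108, 0, 0, 0.1, 0.135, 0, 0])

```text
t: 13.9
tcp_pos: [0.4942, 0.2178, 0.2044]
orientation: [-0.001, 0.2, 0.98, -0.001]
ft_force: [0.9, 0.2, -6.4]
finger_gap: 0.0508
```

Call:
move_arm(series=[0.02, 0.027, 0, 0, 0.035, 0.047, 0, 0, 0.045, 0.06, 0, 0, 0.05, 0.068, 0, 0, 0.05, 0.068, 0, 0])

```text
t: 14.4
tcp_pos: [0.4762, 0.2992, 0.2055]
orientation: [-0.001, 0.199, 0.98, -0.0]
ft_force: [-0.1, -0.7, -6.4]
finger_gap: 0.0508
```

Call:
move_arm(series=[0, 0, 0, 0, 0, 0, 0, 0, 0, 0, 0, 0, 0, 0, 0, 0, 0, 0, 0, 0])

```text
t: 14.9
tcp_pos: [0.477, 0.298, 0.2064]
orientation: [0.0, 0.2, 0.98, 0.0]
ft_force: [-0.9, 0.7, -6.0]
finger_gap: 0.0505
```

```bash
python3 -c "
from h import *
go(.476,.299,.053)
save('wrist','w7');save('scene','s7')
a=cv2.imread('pics/w7.png');b=cv2.imread('pics/s7.png')[80:330,160:560]
cv2.imwrite('pics/z7.png',np.vstack([cv2.resize(a,(480,300)),cv2.resize(b,(480,300))]))
"
```

```text
t 14.9 tcp [0.477  0.298  0.2064] F [-0.91  0.75 -5.98] gap 0.0505 shift [0.0013 0.0005 0.1534] jaw [0.393 0.92  0.   ] z [ 0. -0. -1.]
```

View pics/z7.png

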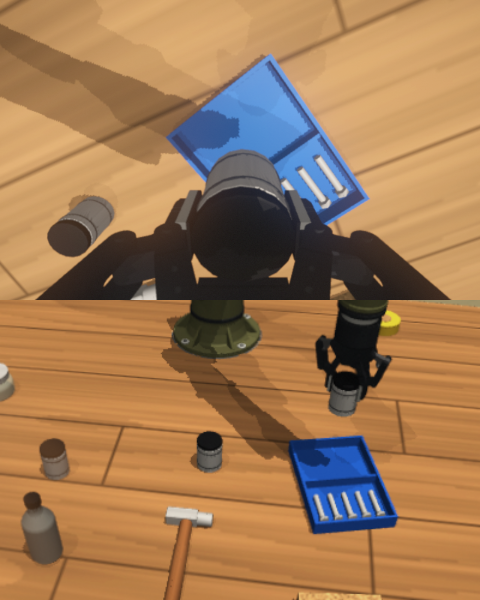

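Call:
move_arm(series=[0, 0, 0.02, 0, 0, 0, 0.05, 0, 0, 0, 0.08, 0, 0, 0, 0.105, 0, 0, 0, 0.11, 0])

```text
t: 15.5
tcp_pos: [0.4753, 0.2975, 0.0936]
orientation: [-0.002, 0.2, 0.98, -0.002]
ft_force: [-1.4, -0.3, -5.5]
finger_gap: 0.0505
```

Call:
move_arm(series=[0, 0, 0, 0, 0, 0, 0, 0, 0, 0, 0, 0, 0, 0, 0, 0, 0, 0, 0, 0])

```text
t: 16.0
tcp_pos: [0.4771, 0.2986, 0.0971]
orientation: [0.0, 0.2, 0.98, 0.0]
ft_force: [-0.9, 0.8, -6.2]
finger_gap: 0.0503
```

```bash
python3 -c "
from h import *
go(.476,.299,.0525)
save('wrist','w8');save('scene','s8')
a=cv2.imread('pics/w8.png');b=cv2.imread('pics/s8.png')[150:290,350:550]
cv2.imwrite('pics/z8.png',np.vstack([cv2.resize(a,(430,270)),cv2.resize(b,(430,301))]))
"
```

```text
t 16.0 tcp [0.4771 0.2986 0.0971] F [-0.88  0.76 -6.19] gap 0.0503 shift [ 0.0012 -0.0001  0.0446] jaw [0.392 0.92  0.001] z [ 0.001  0.001 -1.   ]
```

View pics/z8.png

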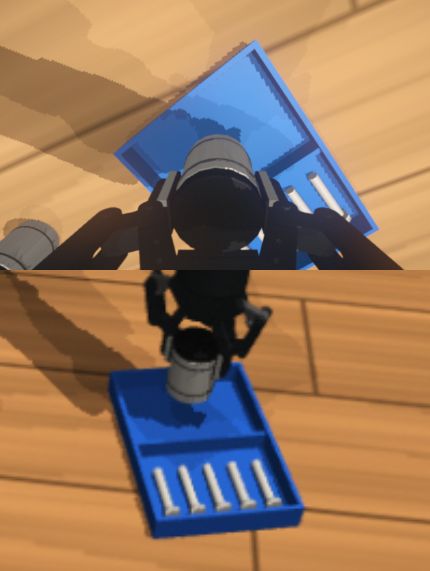

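The tin hangs over the bay, clear of the cross wall. Lowering it slowly.

Call:
move_arm(series=[0.001, 0, 0.015, 0, 0.001, 0, 0.028, 0, 0.001, 0, 0.036, 0, 0.001, 0, 0.041, 0, 0.001, 0, 0.044, 0])

```text
t: 16.6
tcp_pos: [0.4757, 0.2988, 0.0517]
orientation: [-0.0, 0.2, 0.98, -0.0]
ft_force: [-0.8, -0.1, 6.8]
finger_gap: 0.0512
```

Call:
move_arm(series=[0, 0, 0, 0, 0, 0, 0, 0, 0, 0, 0, 0, 0, 0, 0, 0, 0, 0, 0, 0])

```text
t: 17.1
tcp_pos: [0.4759, 0.2989, 0.0525]
orientation: [0.0, 0.2, 0.98, 0.0]
ft_force: [-0.4, 0.0, -5.8]
finger_gap: 0.0508
```

```bash
python3 -c "
from h import *
go(.476,.299,.0515)
save('wrist','w9');save('scene','s9')
a=cv2.imread('pics/w9.png');b=cv2.imread('pics/s9.png')[150:290,350:550]
cv2.imwrite('pics/z9.png',np.vstack([cv2.resize(a,(430,270)),cv2.resize(b,(430,301))]))
"
```

```text
t 17.1 tcp [0.4759 0.2989 0.0525] F [-0.41  0.05 -5.81] gap 0.0508 shift [-0.      0.0001  0.001 ] jaw [0.392 0.92  0.   ] z [ 0.  0. -1.]
```

View pics/z9.png

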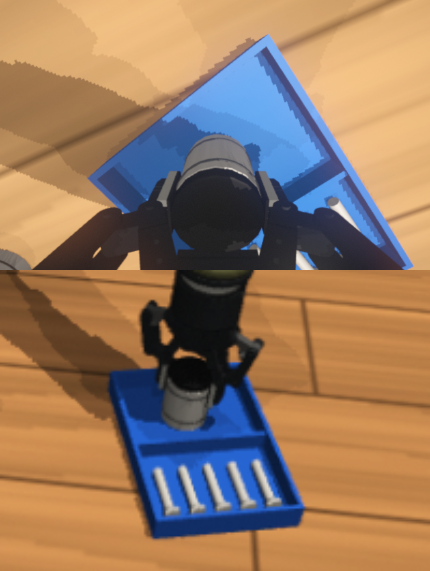

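The tin is in the middle of the bay, just off the floor. I'll lower it 1 mm and release.

Call:
move_arm(series=[0, 0, 0.001, 0, 0, 0, 0.001, 0, 0, 0, 0.001, 0, 0, 0, 0.001, 0, 0, 0, 0.001, 0])

```text
t: 17.7
tcp_pos: [0.476, 0.299, 0.0517]
orientation: [0.0, 0.2, 0.98, 0.0]
ft_force: [-1.4, -0.5, 4.7]
finger_gap: 0.0506
```

Call:
move_arm(series=[0, 0, 0, 0, 0, 0, 0, 0, 0, 0, 0, 0, 0, 0, 0, 0, 0, 0, 0, 0], claw=0)

```text
t: 18.2
tcp_pos: [0.4759, 0.2989, 0.0512]
orientation: [-0.0, 0.2, 0.98, -0.0]
ft_force: [1.4, -0.5, 0.5]
finger_gap: 0.0858
```

Call:
move_arm(series=[0, 0, -0.015, 0, 0, 0, -0.04, 0, 0, 0, -0.08, 0, 0, 0, -0.12, 0, 0, 0, -0.15, 0])

```text
t: 18.7
tcp_pos: [0.4762, 0.2991, 0.2038]
orientation: [0.001, 0.2, 0.98, 0.001]
ft_force: [0.5, 0.4, 0.5]
finger_gap: 0.0852
```

Call:
move_arm(series=[0.03, 0.04, 0, 0, 0.06, 0.08, 0, 0, 0.09, 0.12, 0, 0, 0.12, 0.16, 0, 0, 0.12, 0.16, 0, 0])

```text
t: 19.2
tcp_pos: [0.4226, 0.5013, 0.2006]
orientation: [-0.002, 0.195, 0.981, 0.002]
ft_force: [-1.2, 0.2, -0.0]
finger_gap: 0.0853
```

Call:
move_arm(series=[0, 0, 0, 0, 0, 0, 0, 0, 0, 0, 0, 0, 0, 0, 0, 0, 0, 0, 0, 0])

```text
t: 19.7
tcp_pos: [0.4288, 0.4923, 0.2016]
orientation: [0.0, 0.201, 0.98, 0.0]
ft_force: [-0.3, 0.3, 0.2]
finger_gap: 0.0852
```

```bash
python3 -c "
from h import *
s=read_state();print(s['tcp_pos'],s['ft_force'],s['t'])
save('top','t10');save('scene','s10')
for c in('top','scene'):
  for t in('tin_a_center','tin_b_center','tin_c_center','tray_bay'):
    for p in pinpoint(c,t): print(c,t,p,ray(c,p['point'],0.005 if 'tray' in t else .035))
a=cv2.imread('pics/t10.png')[100:300,130:530];b=cv2.imread('pics/s10.png')[120:320,160:560]
cv2.imwrite('pics/z10.png',np.vstack([cv2.resize(x,(600,300)) for x in(a,b)]))
"
```

```text
[0.42879995 0.49229466 0.20156291] [-0.34132124  0.33584963  0.2043138 ] 19.7
top tin_a_center {'point': [310.8, 209.0], 'confidence': 0.64} [0.50957462 0.04520231 0.035     ]
top tin_a_center {'point': [203.4, 222.0], 'confidence': 0.49} [0.48082597 0.30105313 0.035     ]
top tin_b_center {'point': [437.4, 183.1], 'confidence': 0.92} [ 0.57010585 -0.26286788  0.035     ]
top tin_c_center {'point': [201.4, 222.6], 'confidence': 0.87} [0.47943008 0.30580415 0.035     ]
top tray_bay {'point': [205.3, 223.5], 'confidence': 0.85} [0.48077267 0.3057402  0.005     ]
scene tin_a_center {'point': [333.3, 205.2], 'confidence': 0.73} [0.49917231 0.04373031 0.035     ]
scene tin_b_center {'point': [201.0, 210.8], 'confidence': 0.63} [ 0.56671318 -0.27748148  0.035     ]
scene tin_c_center {'point': [437.7, 205.2], 'confidence': 0.79} [0.46154439 0.30080876 0.035     ]
scene tray_bay {'point': [436.5, 218.1], 'confidence': 0.83} [0.47682451 0.30208649 0.005     ]
```

View pics/z10.png

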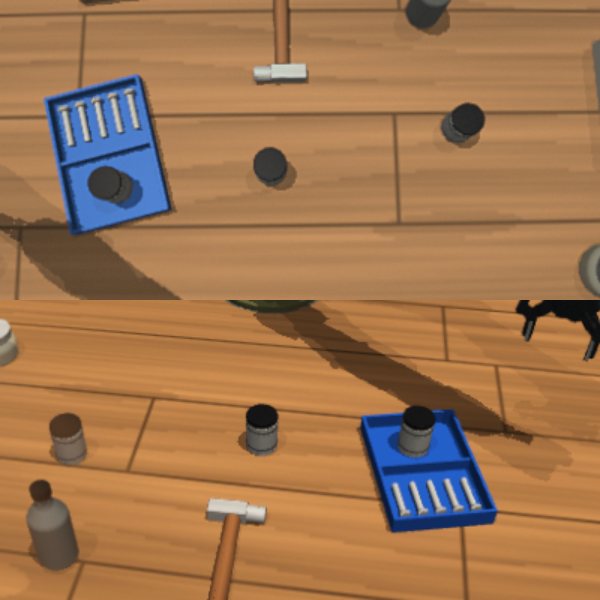

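Everything stands upright: the full tin is in the bay, the other two are in place, and the arm is clear.

```bash
python3 -c "
from rig import *
print(sign_off())"
```

```text
the job is handed in; nothing more can be done
None
```

The full tin (tin C) is standing upright in the empty bay of the blue tray, and I handed the job in at about 20 s of the 64 s allowed.

- **Which tin is full:** Tin A read about 1.2 N when lifted, so it is empty, and I set it back where it was. Tin C read about 6.4 N, roughly 0.65 kg, so it is the full one. I never lifted or touched tin B, because only one tin is full.
- **Last checks:** The top and scene pictures show all three tins upright. Tin C is released near (0.476, 0.299), about mid-bay. Tins A and B are at their starting places, and the gripper is clear of everything with no force reading.
- **Disagreements:** The position estimates for the same point differed by up to about 20 mm between the two cameras. That is within the 50 mm tolerance. In the scene camera tin B's lid looked brown, but it is black from above, so I put that down to glare.
- **Not confirmed:** I had no reading of the tray's load. I inferred it from the weight felt on lifting and its loss on release.

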